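# Caliper check of a closet pole offcut

### The job

A new bracket is wanted for the closet pole, so gauge its thickness: draw the caliper's sliding jaw open, take the thicker of the two white pole offcuts from the cradle and lay it squarely across the caliper's bed, centred on it, between the jaws, and let go of it. Then slide the jaw shut by its thumb tab until the pole is held snugly against the fixed jaw and the sprung measuring face is pressed in about half of its 12 mm travel, never driving the face right in to its stop, and leave everything so. Leave the thinner offcut, spray can, carton and screwdriver where they are.

Things in the scene. Friction and masses are not known exactly. Their poses are not given: they have to be found in the camera images.
- caliper: Aluminium bench caliper fixed to the table. Origin: centre of its underside, z up, y = the way the sliding jaw opens, away from the fixed jaw. Bed: bar 60 wide (x), 270 long (y), top 25 above the table. Fixed jaw: block 60 wide, 30 thick, on the bed at the -y end, face at y = -95, top 75 above the table. Feet 110 wide (x), 12 high, at y = +-120.
- jaw (a joint): Sliding jaw: clear gap (m) from the fixed jaw to the free measuring face. 0 shut, 0.125 fully open, grows along the caliper's +y; starts at 0.005 to 0.035. Slide friction about 10 N: it stays where left, also against the face's spring. Carriage block 60 wide (x), 34 long (y), top 75 above the table.
- press (a joint): How far (m) the sprung measuring face, a steel plate 60 wide, 10 thick, 48 tall in front of the jaw's carriage, is pushed in: 0 free, 0.012 on its stop. Spring 1.5 N at first touch, then 0.5 N per mm. With a part held, 1 mm more of jaw travel presses it 1 mm. A dark pointer on the face runs over 3 black marks (out, half, stop) on the carriage's top, +x side.
- thumb_tab (a point): Centre of the dark steel thumb tab on the sliding jaw's carriage, to pinch or push: 14 thick along the slide (caliper y), 34 wide (x), stands 39 above the carriage, top 114 above the table. This point is 94 above the table, 41 behind the measuring face.
- fixed_face (a point): Point on the fixed jaw's face, at the middle of its width, 19 above the bed (44 above the table). Axes as the caliper's: +y points from the face to the sliding jaw. The thick pole's centre is 19 along +y from here when it lies snug.
- bed_spot (a point): Point on the top of the bed, mid-width, 60 along +y from the fixed face: a clear place to lay the pole when the jaw is fully open. Axes as the caliper's.
- cradle: Fixed wooden cradle, 150 (x) x 170 (y), base 10 thick, about 42 high. Two rows of V-notched supports, 18 thick, at x = +-55; notch bottoms 22 above the table; they make two seats along x at y = +-50, the poles' middles hanging free. Origin: centre of its underside.
- thick_pole: Thicker white-painted wooden pole offcut, round, 38 diameter, 160 long, bare wood ends, about 0.12 kg (varies). Origin at its centre; x is its long axis. It starts lying in either seat of the cradle, its centre 49 above the table. Lying on the caliper's bed its centre is 44 above the table. It can roll.
- thin_pole: Thinner white-painted pole offcut, 24 diameter, 160 long, in the other seat of the cradle, centre 39 above the table; not wanted. Origin at its centre; x is its long axis.
- spray_can: Bystander: upright spray can, 60 diameter, 150 tall. Origin: centre of underside.
- carton: Bystander: cardboard carton 80 x 120 x 50 tall. Origin: centre of underside.
- screwdriver: Bystander: screwdriver lying on the table, about 200 long, x along it. Origin in the tool.
There are look-alikes about, which are no part of the job. What is shaped like the thick_pole but green, orange or yellow is not meant.

How it is judged:
By the outcome, as a careful person would: the job done as asked, in the order asked, and still so for the second after the job is handed in, with the robot touching nothing.
It also fails if it takes over 72 s, if anything falls off the work surface, if the arm or the gripper's body presses on something with over 40 N, if the wrist force passes 120 N, or if a joint passes its speed limit or range.

### The arm

A 6-joint arm with a two-finger parallel gripper is mounted at the origin on the work surface. World frame = base frame: x ahead of the robot, y to its left, z up, the work surface at z = 0. Lengths are in m, angles in degrees, forces in N, time in s.
With the tool pointing down it reaches from about 0.325 to 0.775 m from the base axis. Payload 5.5 kg.
Tool frame: the origin (TCP) lies at the centre of the arm's flange, where the gripper is bolted on; the fingertips stand 182 mm ahead of it and the grasp point (between the pads) lies 163 mm ahead of it; z points along the fingers, y is the line along which they close (so a half turn about z gives the same grasp; the last joint's range is limited). The gripper opens to 88 mm and grips with 3 to 60 N. Pads are 20 mm wide; open, the fingers measure 115 mm over their backs; the gripper's body (75 mm by 178 mm) begins 61 mm behind the grasp point.
Start: joints at [-3.249, 5.22, 70.514, -0, 104.267, -3.249], TCP at [0.6, -0, 0.405] pointing down, gripper open.
Joint ranges: [-164.24, 164.24], [-49.07, 125.15], [9.68, 141.18], [-86.29, 266.29], [3.28, 154.24], [-151.56, 151.56]. Speed limits (degrees/s): [147.25, 147.25, 172.46, 180, 180, 180].

### API

Orientations are given as [roll, pitch, yaw] about the fixed x, y, z axes, in that order (R = Rz(yaw) Ry(pitch) Rx(roll)).
In Python, from station import r gives the robot as it stands. The module is installed in compiled form; this text tells all that it offers. Calls block until the motion is done:
- r.reach(position, orientation): joint-space move of the TCP to a pose.
- r.servo_line(position, rotation=None, speed=0.15): straight line of the TCP; rotation=None keeps the orientation; speed is the mean speed in m/s.
- r.move_joints(angles): joint-space move.
- r.let_go() and r.grab(squeeze=None): open the fingers fully, or close them until they stop; squeeze is the grip in N (None keeps the last).
- r.wait(seconds).
- r.inverse_kinematics(position, orientation): joint angles nearest the present ones, or None.
- r.sense(): the state.
- r.snapshot(name): name is "scene" or "side" or "wrist"; returns a dict with "frame" (400x640x3 uint8, red, green, blue), "fx", "fy", "cx", "cy" (pixels), "R" (3x3) and "t" (3): a world point X has camera coordinates R X + t. Camera axes: x right, y down, z forward; pixel columns grow to the right and rows downward; lengths in m; the calibration is good to about 2 mm. A picture is of the moment at which its call begins. There is no depth.
A pose or a line that the arm cannot do raises r.IKError and nothing moves.
- r.hand_in(): hands the job in; it is judged then, once.
The state is a dict: "clock": time; "joints": joint angles; "joint_vel": joint speeds; "joint_torque": joint torques, N m; "tcp_pos": TCP position; "orientation": TCP orientation; "contact_force": force on the tool from outside, world axes, zero at the start; "torque": the same for the moment, N m; "opening": finger opening in m; "gripper_force": force on a finger pad.
Only numpy, scipy, OpenCV 4.12 (cv2) and the standard library are available. Lean on these libraries where they do the work, as an engineer would, in place of code of your own. Each camera call takes 0.05 s, during which the arm holds its last target. There are 200 camera calls.

## Working session

There is one attempt and no reset: what is moved stays moved. The work goes in short steps, each a Python script; the robot and the scene stay as the last script left them, time stands still between calls to the robot, and variables do not carry over. Pictures are saved under pics/ and viewed, at most 10 in all, crops included, and the job is handed in when it is done.

```bash
mkdir -p pics
cat > h.py <<'E'
import numpy as np, cv2
from station import r
def snap(n,f):
    s=r.snapshot(n); cv2.imwrite('pics/'+f+'.png',s['frame'][:,:,::-1]); 
    np.savez('pics/'+f,**{k:np.array(v) for k,v in s.items()}); return s
def load(f): return dict(np.load('pics/'+f+'.npz'))
def ray(s,u,v):
    d=s['R'].T@np.array([(u-s['cx'])/s['fx'],(v-s['cy'])/s['fy'],1]); return -s['R'].T@s['t'],d/np.linalg.norm(d)
def plane(s,u,v,z):
    c,d=ray(s,u,v); return c+d*(z-c[2])/d[2]
def proj(s,X):
    p=s['R']@np.array(X)+s['t']; return np.array([s['fx']*p[0]/p[2]+s['cx'],s['fy']*p[1]/p[2]+s['cy']])
E
python3 - <<'E'
from h import *
for n in('scene','side'):
    s=snap(n,n+'0'); print(n,-s['R'].T@s['t'],s['fx'],s['R'][2])
E
```

```text
scene [1.26792374 0.31071603 1.11424379] 414.0031412535212 [-0.57074553 -0.16208097 -0.80497162]
side [-0.05924951  0.86948299  0.70681148] 453.0185922781247 [ 0.53529203 -0.65632138 -0.53169981]
```

View pics/scene0.png

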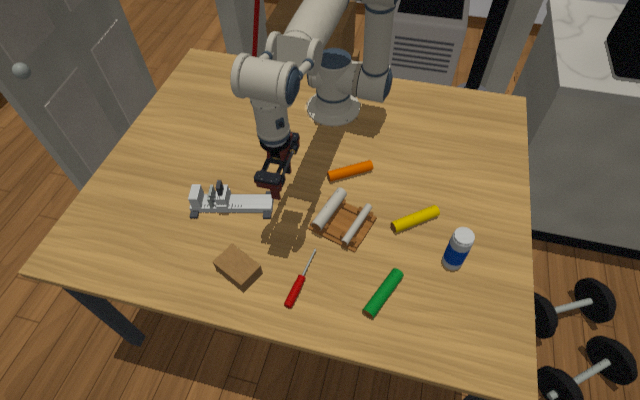

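View pics/side0.png

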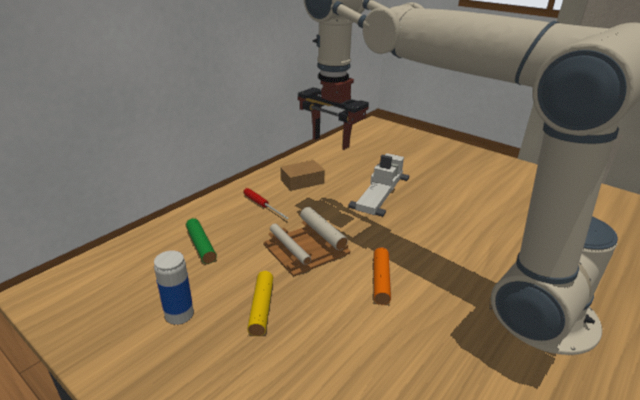

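The scene view shows the thick white pole at (330,211) and the thin white one at (357,224) in the cradle. The coloured look-alikes are green (384,292), orange (350,171) and yellow (415,219). The caliper is at (231,203), with its fixed jaw at the left end (195,200) and the dark thumb tab at (220,187). The side view agrees: thick (323,228), thin (290,245), caliper (380,183). I choose the white pole at (330,211).

Run:
```python
from h import *
s=load('scene0'); d=load('side0')
for n,u,v,z in[('thick a',344,194,.05),('thick b',317,226,.05),('thin a',368,208,.04),('thin b',347,242,.04),('cal R',272,205,.025),('cal L',191,205,.025),('tab',220,187,.114),('cart',238,260,.05)]:
    print(n,plane(s,u,v,z).round(3))
for n,u,v,z in[('thick',323,228,.049),('thin',290,245,.039),('tab',386,160,.114)]: print(n,plane(d,u,v,z).round(3))
# look from above midway
from scipy.spatial.transform import Rotation
o=r.sense()['orientation']; print(o)
r.reach([.52,-.1,.42],o)
w=snap('wrist','wrist0'); print(-w['R'].T@w['t'],w['R'][2],w['fx'],r.sense()['clock'])
```

```text
thick a [0.458 0.151 0.05 ]
thick b [0.599 0.099 0.05 ]
thin a [0.487 0.237 0.04 ]
thin b [0.627 0.2   0.04 ]
cal R [ 0.54  -0.071  0.025]
cal L [ 0.605 -0.329  0.025]
tab [ 0.573 -0.219  0.114]
cart [ 0.77  -0.094  0.05 ]
thick [0.521 0.119 0.049]
thin [0.545 0.218 0.039]
tab [ 0.546 -0.206  0.114]
[-1.79900728e+02 -4.01652448e-03  9.00019190e+01]
[ 0.51932636 -0.01923343  0.39953764] [-3.16794042e-04 -2.94866498e-01 -9.55538407e-01] 286.84753369644886 0.7333
```

View pics/wrist0.png

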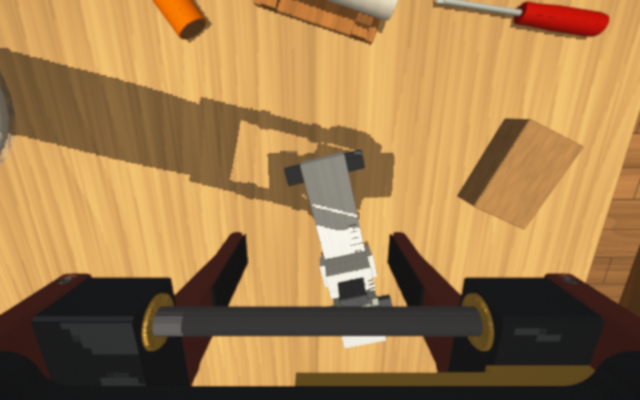

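The wrist view shows the caliper slanting from (350,340) to (328,165) with the bed's free end at its top. The cradle is at the top edge. I'll take one wrist picture over each.

Run:
```python
from h import *
o=[180,0,90]
r.reach([.55,.05,.40],o); a=snap('wrist','wcr')
r.reach([.56,-.31,.40],o); b=snap('wrist','wcal')
cv2.imwrite('pics/both.png',np.hstack([a['frame'][0:300,120:520],b['frame'][0:300,120:520]])[:,:,::-1])
print(r.sense()['clock'])
```

```text
2.85
```

View pics/both.png

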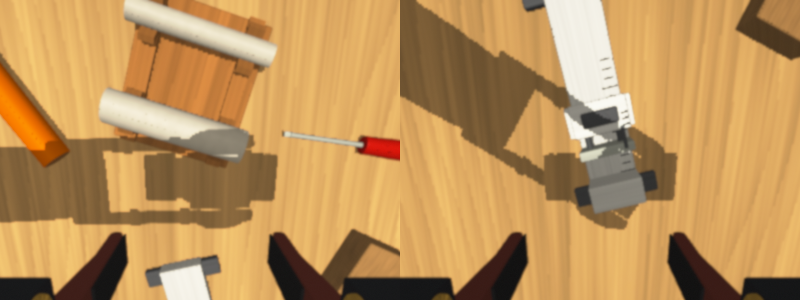

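The left half shows the thick pole from crop (104,107) to (245,145) in the near seat, with the thin pole above it. The right half shows the caliper bed going up, the carriage at (600,115), the tab at (600,118) and the fixed jaw at (612,192). Next I'll measure the poles by saturation mask and zoom in on the caliper.

Run:
```python
from h import *
a=load('wcr'); f=a['frame']; hsv=cv2.cvtColor(f,cv2.COLOR_RGB2HSV)
m=((hsv[...,1]<60)&(hsv[...,2]>60)).astype(np.uint8); m[240:]=0
m=cv2.morphologyEx(m,cv2.MORPH_OPEN,np.ones((5,5)))
for c in cv2.findContours(m,0,1)[0]:
    if cv2.contourArea(c)<800: continue
    R=cv2.minAreaRect(c); b=cv2.boxPoints(R); print('rect',np.round(R[0]),np.round(R[1]),round(R[2]))
    e=sorted([(np.linalg.norm(b[i]-b[(i+1)%4]),(b[i]+b[(i+1)%4])/2) for i in range(4)],key=lambda t:t[0])
    for z in(.049,.039):
        P=plane(a,*e[0][1],z);Q=plane(a,*e[1][1],z);d=Q-P; L=np.linalg.norm(d)
        print(z,((P+Q)/2).round(4),'len',L.round(4),'yaw',np.degrees(np.arctan2(d[1],d[0])).round(1),'width',(e[0][0]/max(e[2][0],1)*L).round(4))
b=load('wcal')['frame']
cv2.imwrite('pics/calz.png',cv2.resize(b[0:220,240:400],None,fx=2.7*1,fy=2.7,interpolation=cv2.INTER_CUBIC)[:,:,::-1])
cv2.imwrite('pics/pol.png',np.hstack([cv2.resize(b[0:220,240:400],None,fx=2.6,fy=2.6,interpolation=cv2.INTER_CUBIC),cv2.resize(f[60:220,215:375],(380,572)[:1]+(380,)).copy() if 0 else cv2.copyMakeBorder(cv2.resize(f[75:175,210:380],(380,224)),0,348,0,0,cv2.BORDER_CONSTANT)])[:,:,::-1])
```

```text
rect [292. 125.] [151.  34.] 18
0.049 [0.5233 0.1158 0.049 ] len 0.1669 yaw 162.8 width 0.037
0.039 [0.5225 0.1153 0.039 ] len 0.1719 yaw 162.8 width 0.0382
rect [318.  31.] [158.  24.] 19
0.049 [0.5524 0.209  0.049 ] len 0.1593 yaw -17.0 width 0.0246
0.039 [0.5525 0.2114 0.039 ] len 0.1641 yaw -17.0 width 0.0253
```

View pics/pol.png

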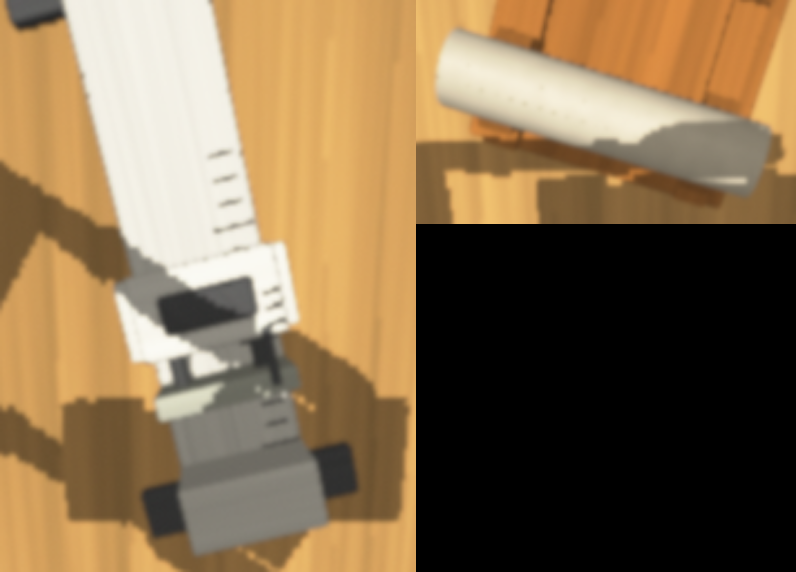

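The close crop confirms the thick pole: white, about 38 wide, with a bare end. The caliper zoom shows the carriage top corners (115,288), (283,243), (298,320), (133,362), the tab top at about (207,306), and the fixed jaw top corners (180,490), (318,460), (328,523), (195,553).

Run:
```python
from h import *
b=load('wcal')
P=lambda u,v,z: plane(b,240+u/2.6,v/2.6,z)[:2]
L0,L1=P(65,0,.025),P(133,275,.025);R0,R1=P(210,0,.025),P(258,240,.025)
dl=L0-L1;dr=R0-R1
print('bed yaw',np.degrees(np.arctan2(*dl[::-1]))-90,np.degrees(np.arctan2(*dr[::-1]))-90)
def quad(n,pts,z):
    q=np.array([P(u,v,z) for u,v in pts]); print(n,'c',q.mean(0).round(4),'sides',[np.linalg.norm(q[i]-q[(i+1)%4]).round(4) for i in range(4)],
     'yaw x',np.degrees(np.arctan2(*(q[1]-q[0]+q[2]-q[3])[::-1])).round(1)); return q
F=quad('fixed',[(180,490),(318,460),(328,523),(195,553)],.075)
C=quad('carr',[(115,288),(283,243),(298,320),(133,362)],.075)
T=quad('tab',[(158,296),(250,277),(256,315),(168,334)],.114)
y=np.radians(14);ux=np.array([np.cos(y),np.sin(y)]);uy=np.array([-ux[1],ux[0]])
for n,v in[('L0',L0),('L1',L1),('R0',R0),('R1',R1),('F',F.mean(0)),('C',C.mean(0)),('T',T.mean(0)),('Fface',(F[0]+F[1])/2)]: print(n,'x',(v@ux).round(4),'y',(v@uy).round(4))
```

```text
bed yaw 13.21569992023646 13.352315576015855
fixed c [ 0.5832 -0.3162] sides [np.float64(0.0591), np.float64(0.0281), np.float64(0.0586), np.float64(0.0289)] yaw x 13.1
carr c [ 0.5623 -0.2333] sides [np.float64(0.0671), np.float64(0.0294), np.float64(0.0676), np.float64(0.029)] yaw x 14.2
tab c [ 0.5624 -0.2332] sides [np.float64(0.0319), np.float64(0.0126), np.float64(0.031), np.float64(0.013)] yaw x 11.6
L0 x 0.4616 y -0.2332
L1 x 0.4601 y -0.3431
R0 x 0.5193 y -0.2475
R1 x 0.5182 y -0.3422
F x 0.4893 y -0.4479
C x 0.4892 y -0.3624
T x 0.4893 y -0.3623
Fface x 0.4898 y -0.4336
```

Everything is consistent: caliper yaw ≈ 13.3°, tab at (0.562, -0.233), gap ≈ 0.030. Now I'll open the jaw.

```bash
cat >> h.py <<'E'
Y=np.radians(13.3); ux=np.array([np.cos(Y),np.sin(Y)]); uy=np.array([-ux[1],ux[0]])
FACE=np.array([.5798,-.3016]); TAB=np.array([.5624,-.2332]); OC=[180,0,13.3]
def at(xy,z): return [xy[0],xy[1],z+.163]
def st(n=''):
    s=r.sense(); p=s['tcp_pos']; q=np.array(p[:2])-FACE
    print(n,'t',round(s['clock'],2),'x',(q@ux).round(4),'y',(q@uy).round(4),'z',round(p[2],4),'F',np.round([*(np.array(s['contact_force'])[:2]@np.c_[ux,uy]),s['contact_force'][2]],1),'op',round(s['opening'],4),'gf',round(float(np.max(s['gripper_force'])),1)); return s
E
python3 - <<'E'
from h import *
r.reach(at(TAB,.17),OC); r.servo_line(at(TAB,.100)); st('down')
r.grab(25); st('grab')
for d in (.03,.06,.085,.093):
    r.servo_line(at(TAB+d*uy,.100),speed=.06); st(d)
snap('scene','s1')
E
```

```text
down t 4.77 x -0.0011 y 0.0704 z 0.2637 F [0.5 0.7 0.3] op 0.0878 gf 0.0
grab t 5.89 x -0.0012 y 0.0708 z 0.263 F [-0.7  1.5 -0. ] op 0.0137 gf 25.0
0.03 t 6.54 x -0.0014 y 0.0994 z 0.2629 F [ 0.4 -6.  -2.6] op 0.0138 gf 25.0
0.06 t 7.19 x -0.0015 y 0.1294 z 0.2629 F [ 0.4 -7.1 -2.3] op 0.0137 gf 25.0
0.085 t 7.76 x -0.0016 y 0.1545 z 0.2629 F [-1.1 -6.1 -2.1] op 0.0144 gf 25.0
0.093 t 8.04 x -0.0016 y 0.1624 z 0.2629 F [-1.2 -7.3 -0.9] op 0.0137 gf 25.0
```

Run:
```python
from h import *
for d in (.0945,.096,.0975,.099):
    r.servo_line(at(TAB+d*uy,.100),speed=.03); s=st(d)
    if -(np.array(s['contact_force'])[:2]@uy)>13: break
r.let_go(); r.servo_line(at(TAB+d*uy,.20),speed=.25); st()
P=np.array([.5238,.1161]); O=[180,0,-17.1]
r.reach(at(P,.20),O); r.servo_line(at(P,.12),speed=.2); w=snap('wrist','w2')
r.servo_line(at(P,.050)); st('at pole'); r.grab(20); s=st('grabbed')
np.save('grab.npy',s['tcp_pos'])
r.servo_line(at(P,.20)); st('lift')
snap('wrist','w3'); a=snap('scene','s2'); b=snap('side','d2')
cv2.imwrite('pics/lift.png',np.hstack([cv2.resize(load('w2')['frame'],(400,250)),cv2.resize(load('w3')['frame'],(400,250))])[:,:,::-1])
```

```text
0.0945 t 8.34 x -0.0016 y 0.1635 z 0.2629 F [-0.3 -8.9 -1.6] op 0.0139 gf 25.0
0.096 t 8.59 x -0.0016 y 0.1649 z 0.2629 F [ 0.  -9.4 -1.3] op 0.0139 gf 25.0
0.0975 t 8.84 x -0.0017 y 0.1663 z 0.2629 F [-0.1 -9.4 -2.4] op 0.0139 gf 25.0
0.099 t 9.09 x -0.0017 y 0.167 z 0.2629 F [  0.2 -13.7  -4.1] op 0.0139 gf 25.1
 t 10.84 x -0.0012 y 0.1696 z 0.3631 F [ 0.3  0.5 -0.8] op 0.0879 gf 0.0
at pole t 13.05 x 0.042 y 0.4194 z 0.2142 F [0.7 0.7 0.5] op 0.0876 gf 0.0
grabbed t 13.88 x 0.0416 y 0.4195 z 0.213 F [-0.   1.   0.1] op 0.0377 gf 20.0
lift t 15.03 x 0.0415 y 0.4194 z 0.3616 F [ 0.2  0.7 -1.7] op 0.0373 gf 20.0
```

View pics/lift.png

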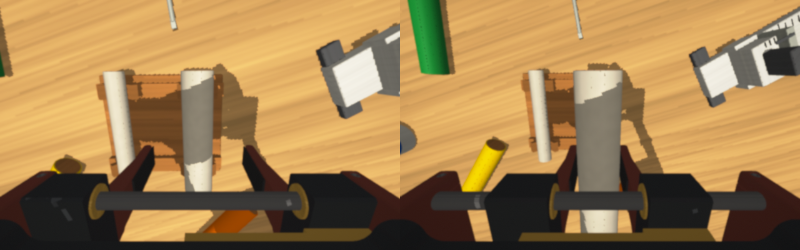

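Left: before the grasp, fingers straddling the thick pole. Right: pole lifted, its far end's top edge at wrist pixel about (315,112), thin pole still in the cradle. I'll compute the off-centre grip from that edge, place the pole and look.

Run:
```python
from h import *
w=load('w3'); s=r.sense(); f=w['frame']; col=f[90:140,312:322].mean(1).astype(int); g=cv2.cvtColor(f,cv2.COLOR_RGB2HSV)[90:140,312:322,1].mean(1); v=90+np.argmax(g<70)
a=np.radians(-17.1); tx=np.array([np.cos(a),np.sin(a)])
e=plane(w,316,v,.2-.001+.019); off=(e[:2]-np.array(s['tcp_pos'][:2]))@tx; print('edge row',v,e.round(4),'dist',off.round(4))
```

```text
edge row 113 [0.6004 0.0923 0.218 ] dist 0.0802
```

Run:
```python
from h import *
B=FACE+.0635*uy-.0005*ux
z=lambda t:[B[0],B[1],t]
r.reach(z(.36),OC); st('above'); r.servo_line(z(.225)); r.servo_line(z(.2098),speed=.04); st()
for t in(.2085,.2075):
    s=st(t) if r.servo_line(z(t),speed=.03) is None or 1 else 0
    if s['contact_force'][2]>3: break
snap('scene','s3');
r.let_go(); st('open'); r.wait(.3); r.servo_line(z(.36),speed=.15); st('up')
b=B-.10*ux+.0*uy
w=snap('wrist','w4'); cv2.imwrite('pics/w4v.png',w['frame'][:,:,::-1]); snap('scene','s4')
```

```text
above t 16.52 x -0.0001 y 0.0642 z 0.36 F [ 0.2  0.  -1.3] op 0.0374 gf 20.0
 t 18.1 x -0.0006 y 0.0635 z 0.2094 F [-0.3  0.2 -0.7] op 0.0372 gf 20.0
0.2085 t 18.35 x -0.0005 y 0.0635 z 0.2086 F [ 0.5 -0.5 -1.2] op 0.0378 gf 20.0
0.2075 t 18.6 x -0.0004 y 0.0634 z 0.2081 F [-1.3  0.9  3.1] op 0.0375 gf 20.0
open t 19.56 x -0.0005 y 0.0635 z 0.2074 F [ 0.6 -0.2  0.4] op 0.0879 gf 0.2
up t 21.02 x -0.0006 y 0.0635 z 0.3585 F [ 0.4  0.5 -0.8] op 0.0878 gf 0.0
```

View pics/w4v.png

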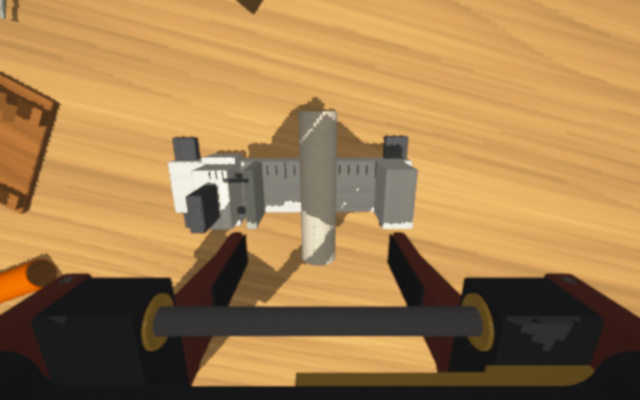

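The pole lies square between the open jaws, from (318,110) to (318,264), and the tab is at (203,207). I'll check the centring in numbers.

Run:
```python
from h import *
w=load('w4'); hsv=cv2.cvtColor(w['frame'],cv2.COLOR_RGB2HSV); S=hsv[...,1]<75
c=lambda P:((P[:2]-FACE)@ux,(P[:2]-FACE)@uy)
col=np.where(S[95:285,312:326].mean(1)>.5)[0]+95; print('pole rows',col.min(),col.max())
for v in(col.min(),col.max()+1): print('pole end',np.round(c(plane(w,318,v,.058)),4))
for u in(285,355):
    b=np.where(S[140:225,u-3:u+4].mean(1)>.5)[0]+140; print('bed',b.min(),b.max()+1,np.round(c(plane(w,u,b.min(),.025)),4),np.round(c(plane(w,u,b.max()+1,.025)),4))
for v in(140,180,240):
    q=np.where(S[v] & (np.arange(640)>295)&(np.arange(640)<342))[0]; print(v,q.min(),q.max())
print('tab',np.round(c(plane(w,203,207,.1)),4), r.sense()['clock'])
```

```text
pole rows 112 264
pole end [0.0795 0.063 ]
pole end [-0.0811  0.0628]
bed 158 212 [0.0314 0.0989] [-0.0311  0.101 ]
bed 158 211 [0.0315 0.0225] [-0.0298  0.0201]
140 300 335
180 296 341
240 302 333
tab [1.000e-04 1.635e-01] 21.125
```

Centred to within 1 mm. Closing the jaw by the tab now, watching force.

Run:
```python
from h import *
p=lambda y:at(FACE+y*uy-.0005*ux,.100)
r.reach([*(FACE+.167*uy),.36],OC); r.servo_line(p(.167),speed=.2); st('down'); r.grab(25); st('grab')
r.servo_line(p(.12),speed=.05); st(.12); r.servo_line(p(.088),speed=.04); st(.088)
y=.086
while y>.077:
    r.servo_line(p(y),speed=.03); s=st(round(y,4)); y-=.0012
snap('scene','s5'); snap('wrist','w5')
```

```text
down t 22.25 x -0.0004 y 0.1662 z 0.2637 F [-0.9  0.6  0.7] op 0.0876 gf 0.0
grab t 23.38 x -0.0006 y 0.1662 z 0.2629 F [ 1.7 -5.3 -2.2] op 0.0136 gf 25.0
0.12 t 24.47 x -0.0002 y 0.1216 z 0.263 F [-1.6  8.6  2.2] op 0.0137 gf 25.0
0.088 t 25.42 x -0.0001 y 0.0896 z 0.2629 F [-0.6  7.4  2.1] op 0.014 gf 25.0
0.086 t 25.67 x -0.0 y 0.0878 z 0.263 F [-0.5  9.   2.7] op 0.0141 gf 25.0
0.0848 t 25.92 x -0.0 y 0.0866 z 0.263 F [ 0.  10.3  2.4] op 0.0136 gf 25.0
0.0836 t 26.17 x -0.0 y 0.0855 z 0.263 F [0.1 9.2 1.7] op 0.0142 gf 25.0
0.0824 t 26.42 x -0.0 y 0.0843 z 0.263 F [-0.1  9.3  1.5] op 0.0138 gf 25.0
0.0812 t 26.67 x 0.0 y 0.0831 z 0.263 F [-0.4  9.5  1.9] op 0.0137 gf 25.0
0.08 t 26.92 x -0.0 y 0.0819 z 0.263 F [0.6 9.3 1.8] op 0.0139 gf 25.0
0.0788 t 27.17 x 0.0 y 0.0807 z 0.263 F [-0.9  9.4  2.3] op 0.0137 gf 25.0
0.0776 t 27.42 x 0.0 y 0.0795 z 0.263 F [-0.4  9.5  1.7] op 0.0139 gf 25.0
```

Run:
```python
from h import *
p=lambda y:at(FACE+y*uy-.0005*ux,.100)
for y in np.arange(.0768,.0727,-.0008):
    r.servo_line(p(y),speed=.03); r.wait(.2); F=[]
    for _ in range(6): r.wait(.03);F.append(np.array(r.sense()['contact_force'])[:2]@uy)
    print(round(y,4),((np.array(r.sense()['tcp_pos'][:2])-FACE)@uy).round(4),np.mean(F).round(2))
snap('scene','s6')
```

```text
0.0768 0.0787 9.58
0.076 0.0779 10.0
0.0752 0.0773 10.85
0.0744 0.0767 11.16
0.0736 0.0759 12.06
0.0728 0.0752 12.2
```

Run:
```python
from h import *
p=lambda y,z=.1:at(FACE+y*uy-.0005*ux,z)
r.servo_line(p(.0745),speed=.02); st('unload')
r.let_go(); r.wait(.2); st('open'); r.servo_line(p(.0752,.17),speed=.2)
q=FACE+.06*uy-.07*ux; r.reach(at(q,.19),OC)
w=snap('wrist','w6'); snap('scene','s6b'); st()
X=proj(w,[*(FACE+.05*uy+.02*ux),.075]); print(X)
u,v=int(X[0]),int(X[1]); u=min(max(u,90),550); v=min(max(v,70),330)
cv2.imwrite('pics/w6v.png',cv2.resize(w['frame'][v-70:v+70,u-90:u+90],None,fx=4.2,fy=4.2,interpolation=cv2.INTER_CUBIC)[:,:,::-1]); print(u,v)
```

```text
unload t 31.72 x -0.0001 y 0.0758 z 0.263 F [1.1 5.9 1.2] op 0.014 gf 25.0
open t 33.12 x -0.0005 y 0.0745 z 0.263 F [ 0.4  0.9 -0.1] op 0.0879 gf 0.0
 t 34.12 x -0.0697 y 0.0602 z 0.351 F [-0.5  0.5 -0.4] op 0.0877 gf 0.0
[328.88221029  98.8750034 ]
328 98
```

View pics/w6v.png

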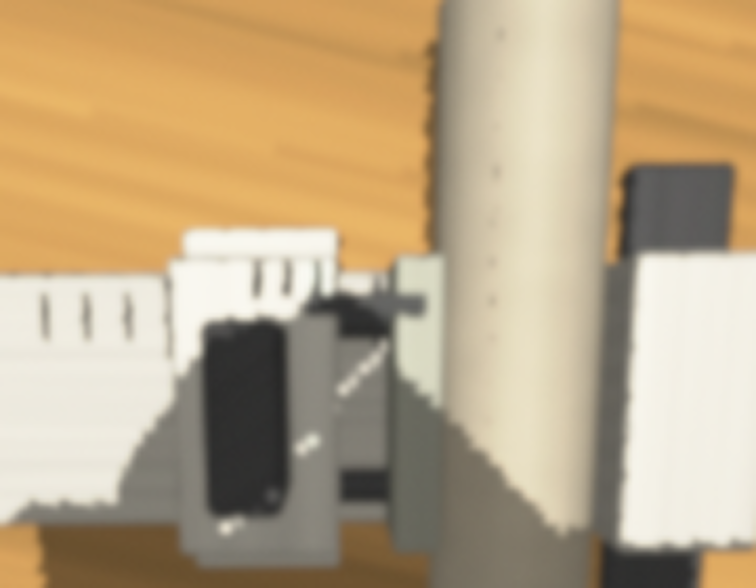

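The pointer tip is at crop x≈308 and the marks at 317 (out), 287 (half) and 258 (stop). So it is pressed about 2 mm, matching the force reading, with the pole snug on the fixed jaw. It needs about 4.1 mm more.

Run:
```python
from h import *
p=lambda y,z=.1:at(FACE+y*uy-.0005*ux,z)
r.reach(p(.0755,.17),OC); r.servo_line(p(.0755),speed=.2); r.grab(25); st('grab')
y=.073; act=1
while act>.0713 and y>.066:
    r.servo_line(p(y),speed=.03); r.wait(.15); s=st(round(y,4)); act=(np.array(s['tcp_pos'][:2])-FACE)@uy; y-=.0008
r.servo_line(p(act-.0008),speed=.02); st('unload')
r.let_go(); r.wait(.2); r.servo_line(p(.072,.17),speed=.2)
q=FACE+.06*uy-.07*ux; r.reach(at(q,.19),OC)
w=snap('wrist','w7'); snap('scene','s7'); st()
u,v=328,98
cv2.imwrite('pics/w7v.png',cv2.resize(w['frame'][v-70:v+70,u-90:u+90],None,fx=4.2,fy=4.2,interpolation=cv2.INTER_CUBIC)[:,:,::-1])
```

```text
grab t 36.14 x -0.0005 y 0.0759 z 0.2629 F [-0.6  3.1  1.5] op 0.0139 gf 25.0
0.073 t 36.54 x -0.0003 y 0.0745 z 0.2629 F [-2.3 10.3  2.4] op 0.0141 gf 25.0
0.0722 t 36.94 x -0.0003 y 0.0741 z 0.2629 F [-1.9 11.2  3.9] op 0.0138 gf 25.0
0.0714 t 37.34 x -0.0003 y 0.0734 z 0.263 F [-2.  12.   3.9] op 0.0141 gf 25.0
0.0706 t 37.74 x -0.0003 y 0.0727 z 0.2629 F [-2.5 13.   3.8] op 0.0136 gf 25.0
0.0698 t 38.14 x -0.0002 y 0.072 z 0.2629 F [-2.8 13.1  3.7] op 0.0142 gf 25.0
0.069 t 38.54 x -0.0002 y 0.0713 z 0.2629 F [-3.1 14.5  4. ] op 0.014 gf 25.0
unload t 38.79 x -0.0003 y 0.0718 z 0.263 F [-2.3  9.3  1.6] op 0.0133 gf 25.0
 t 41.18 x -0.0697 y 0.0602 z 0.351 F [-0.8 -0.  -0.2] op 0.0877 gf 0.0
```

View pics/w7v.png

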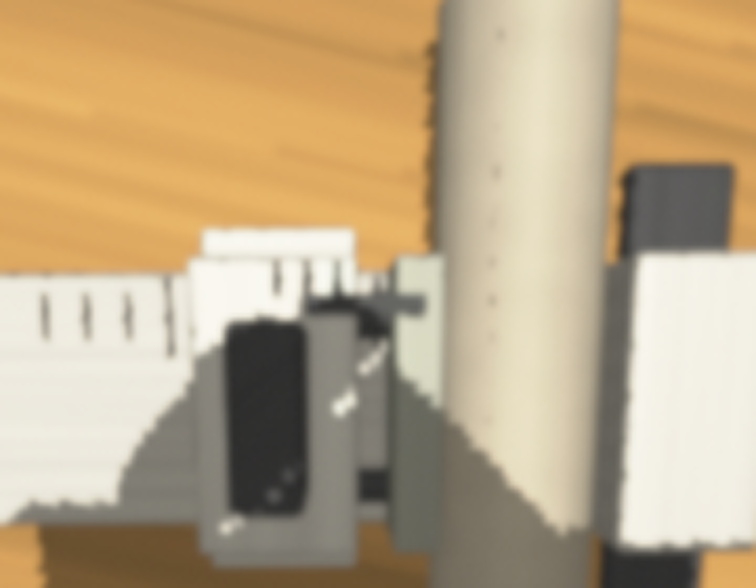

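The pointer tip at x≈307 now sits on the half mark (marks at 338, 307 and 277). The carriage moved about 4 mm while the pole and face stayed put against the fixed jaw, and the force (about 5 N of spring) agrees.

```bash
python3 -c "
from h import *
r.wait(.3); print(r.hand_in())"
```

```text
the job is handed in; nothing more can be done
None
```

The job is handed in at about 41 s: the thick pole lies square and centred (within about 1 mm) on the caliper's bed, held snugly against the fixed jaw, with the measuring face pressed in to its half mark (about 6 mm), and the robot clear of everything.

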